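Slide a bushing hanger onto the press's feed rail until it latches

TASK

Take the green bushing hanger by its orange fin, put it onto the T-rail at the rail's open end with its tongue leading, and slide it gently along until the yellow latch has dropped behind its catch bar and holds it against the rubber buffer; then let go. Feel for the stop: do not jam the hanger on the rail or crush the buffer, and leave the other things on the shelf where they are.

Things in the scene. Friction and masses are not known exactly. Their poses are not given: they have to be found in the camera images.
- hanger_grip (a point): Centre of the orange grip fin on the loose green bushing hanger (about 0.25 kg), 66 mm above its underside. Fin 12 mm thick (x), 20 long (y), 50 tall; flat deck 25 mm below this point. z up; -y is the leading (tongue) direction. The hanger stands upright on the shelf.
- hanger_body (a point): Middle of the hollow of the hanger's C-shaped carrier, 36.5 mm below the fin centre, same axes. Carrier 50 mm long (y), 35 wide, 54 over the two brass bushings on its sides, open at both ends. Hollow 27 mm wide, 11 high; two inward lips under it leave a 12 mm gap. The lips hook under the rail's head, so it goes on only from the rail's open end.
- hanger_catch (a point): Centre of the round steel catch bar (10 mm diameter, lying across x) at the tip of the hanger's tongue, 75 mm ahead (-y) of the fin centre and 23 mm below it. The bar pushes the buffer and is caught by the latch.
- rail: Fixed aluminium T-rail along its y axis, z up, origin on the shelf. Head 24 mm wide, 8 thick, top at z = 75 mm, on a 6 mm web and a 90 mm wide base. Open end at y = +150 mm; a blue latching stop closes the other. The stop is clamped at a different place each time and not measured: feel for it. With the hanger home the fin centre is between y = +5 and +50 mm.
- rail_mouth (a point): Centre of the head's thickness at the rounded tip of the open end (71 mm up), rail axes. The hanger goes on with its axes parallel to the rail's, tongue (-y) towards rail -y, the tongue passing over the head. It rests with the fin centre 106 mm above the shelf, with 3 mm play upward and 1.5 mm to each side.
- buffer (a joint): Travel in metres of the black rubber buffer in the stop, 0 = free, grows as the catch bar pushes it: about 1.5 N at touch and 1.5 N more per mm. The latch drops behind the bar at about 3.5 mm; let go, the latched hanger keeps it pressed 2 to 4 mm. Beyond 9 mm (about 15 N) the rubber is damaged.
- latch (a joint): Lift in radians of the yellow sprung latch finger that reaches from the stop over the rail towards its open end, 0 = fully down. The catch bar lifts it by about 0.15 on its way in (a push of about 2 to 5 N, before the buffer is touched) and it snaps back to 0 behind the bar.
- rotor_cover: Smoky transparent domed rotor cover with knob, 176 mm across, 88 mm high, origin under its centre; leave alone.
- balance_cup: Red aluminium balance cup, 60 mm across, 62 mm high, origin under its centre; leave alone.
- bolt0: Steel trunnion bolt standing on its 26 mm head, 51 mm high, origin under its centre; leave alone.
- bolt1: A second such bolt; leave alone.
- torque_driver: Black torque screwdriver lying on the shelf, 190 mm long along its x axis; leave alone.
- spare_bushing: Brass bushing, 32 mm across, 18 mm high, origin under its centre; leave alone.

How it is judged:
On the way, in this order (a step that is already met when the one before it is completed fails the run):
1. the hanger is on the rail at its open end, not yet at the stop (x of hanger_grip in the frame of rail between -0.004 and 0.004 m and z of hanger_grip in the frame of rail between 0.102 and 0.112 m and angle between the y axis of hanger_grip and the y axis of rail, either way round below 0.12 rad and angle between hanger_grip's own z axis and vertical below 0.15 rad and y of hanger_grip in the frame of rail between 0.085 and 0.145 m), for 0.1 s.
2. the latch has dropped behind the catch bar and the buffer is pressed (x of hanger_grip in the frame of rail between -0.004 and 0.004 m and z of hanger_grip in the frame of rail between 0.102 and 0.112 m and angle between the y axis of hanger_grip and the y axis of rail, either way round below 0.12 rad and angle between hanger_grip's own z axis and vertical below 0.15 rad and y of hanger_grip in the frame of rail between 0 and 0.058 m and value of joint latch below 0.06 rad and value of joint buffer above 0.0015 m), for 0.2 s.
At the end, for the whole second after the job is handed in: Hanger on the rail (fin centre within 4 mm sideways, 4 mm below to 6 mm above its resting height, aligned within 7 degrees, fin 0 to 58 mm along the rail's y), latch under 0.06 rad, buffer still pressed over 1.5 mm, at rest (under 20 mm/s) (all of step 2 and linear speed of hanger below 0.02 m/s); the robot touches nothing.
It fails at once if hanger jammed or struck on the rail with more than 25 N (contact force between hanger and rail above 25 N).
It fails at once if rubber buffer pressed in more than 9 mm (value of joint buffer above 0.009 m).
It fails at once if another thing on the shelf moved by more than 20 mm (distance of any of rotor_cover, balance_cup, bolt0, bolt1, torque_driver, spare_bushing from where it was at the start of the episode above 0.02 m).
It also fails if it takes over 67 s, if anything falls off the work surface, if the arm or the gripper's body presses on something with over 40 N, if the wrist force passes 120 N, or if a joint passes its speed limit or range.

ROBOT

A 6-joint arm with a two-finger parallel gripper is mounted at the origin on the work surface. World frame = base frame: x ahead of the robot, y to its left, z up, the work surface at z = 0. Lengths are in m, angles in rad, forces in N, time in s.
With the tool pointing down it reaches from about 0.35 to 0.775 m from the base axis. Payload 5.5 kg.
Tool frame: the origin (TCP) lies at the very end of the fingers, on their centre line; the grasp point (between the pads) lies tcp_to_grasp behind it (tcp_to_grasp is the distance from the TCP to the grasp point, in m); z points along the fingers, y is the line along which they close (so a half turn about z gives the same grasp; the last joint's range is limited). The gripper opens to 85 mm and grips with 20 to 120 N. Pads are 22 mm wide; open, the fingers measure 114 mm over their backs; the gripper's body (76 mm by 85 mm) begins 54 mm behind the grasp point. The pads swing forward as they close: fully open they stand 13 mm farther back than shut.
Start: joints at [1.05, 0.313, 0.046, 1.304, 0, 1.431], TCP at [0.214, 0.534, 0.231] pointing down, gripper open.
Joint ranges: [-2.76, 2.76], [-0.86, 1.69], [-1.03, 1.26], [-2.2, 2.34], [-1.47, 1.5], [-3.14, 3.14]. Speed limits (rad/s): [2.57, 2.57, 3.14, 3.14, 3.14, 3.14].

INTERFACE

Orientations are given as a 3x3 rotation matrix whose columns are the frame's x, y, z axes.
In Python, from rig import read_state, get_image, get_calibration, hand_in, search_frame, outline_of, tcp_to_grasp gives the robot as it stands.
- The arm moves only by the shell command python3 -m pendant 'ROWS' [OPENING] [FORCE]. ROWS is JSON, a list that holds one entry, the list of rows, each a list of 6 numbers: the shift along the world's x, y, z scaled (see below), then the turn, a rotation vector about the world's x, y, z scaled (see below). In form: [[[dx, dy, dz, rx, ry, rz], ...]]. A call has 1 to 20 rows; each row shifts and turns the commanded pose from where the row before left it; what a row does not reach is not made up. The controller multiplies each number of a shift by 0.25 m and each number of a turn by 180 degrees. A row lasts 1/10 s, in which the tool goes at most 50 mm and 8.59 degrees, less where a joint would pass 70% of its speed; a pose out of reach is approached as far as the arm can. A call with a number of a shift or a turn outside -1 to 1 is refused whole. A call with a gripper value outside its range is refused whole. OPENING is the closure, from -1 (fully open) to 1 (shut), set as the call begins (- or left out, the last holds). The fingers move at their own pace and stop on an object; FORCE is the grip in N (left out, the last holds). Time passes only in rows, so rows that do not move let the fingers close. It gives the time, the measured TCP pose, the force, the opening and the grip force at its end, in the units of the state.
- read_state(): the state, without advancing time (a new reading comes with each control period).
- get_image(name): name is "scene" or "top" or "wrist"; returns (picture, depth): 400x640x3 uint8, red, green, blue; 400x640 float32, m along the optical axis (not along the pixel's ray), 0 where there is no reading.
- get_calibration(name): a dict with "K" (3x3 intrinsics, pixels), "view" (4x4, takes a point from world to camera coordinates). Camera axes: x right, y down, z forward; pixel columns grow to the right and rows downward; lengths in m; the calibration is good to about 2 mm. A picture is of the moment at which its call begins: read the wrist's pose just before it. get_calibration takes no time and is no camera call; for the wrist camera it gives the pose at the moment of the call.
- hand_in(): hands the job in; it is judged then, once.
Trained networks look in the newest picture that a camera, given by its name, has taken for a name from the list of things; names that differ only in an ending like _2 or _b are one class to them, and where a whole thing is asked for, a point or a joint stands for the part that bears it (a point fixed in the world has none). Each returns a list of dicts, best first, with "p" (0 to 1); they miss things now and then, are a little off and sometimes report something else, mostly with a low value. They report only what shows in the picture. A call takes as long as a camera call.
- search_frame(label, camera): "rect" ([left, top, right, bottom] in pixels, round what is visible of it).
- outline_of(label, camera): "region" (400x640 bool, what is visible of it) and "rect" ([left, top, right, bottom] in pixels, round what is visible of it).
The state is a dict: "clock": time; "q": joint angles; "joint_vel": joint speeds; "joint_efforts": joint torques, N m; "position": TCP position; "orientation": TCP orientation; "wrist_force": force on the tool from outside, world axes, zero at the start; "moment": the same for the moment, N m; "gripper_width": finger opening in m; "finger_force": force on a finger pad.
Only numpy, scipy, OpenCV 4.12 (cv2) and the standard library are available. Lean on these libraries where they do the work, as an engineer would, in place of code of your own. Each camera call takes 0.05 s, during which the arm holds its last target. There are 200 camera calls.

## Working session

There is one attempt and no reset: what is moved stays moved. The work goes in short steps, Python scripts to look and compute and a shell command to move; the robot and the scene stay as the last step left them, time stands still between calls to the robot, and variables do not carry over. Pictures are saved under pics/ and viewed, at most 10 in all, crops included, and the job is handed in when it is done.

```bash
mkdir -p pics; ls; cat > h.py <<'E'
import numpy as np, cv2
from rig import *
def grab(cam,tag=None):
    c=get_calibration(cam); im,d=get_image(cam)
    if tag: cv2.imwrite(f'pics/{tag}.png',im[:,:,::-1])
    return im,d,c
def cloud(d,c):
    K=np.array(c['K']);V=np.linalg.inv(np.array(c['view']))
    v,u=np.mgrid[:d.shape[0],:d.shape[1]]
    P=np.stack([(u-K[0,2])/K[0,0]*d,(v-K[1,2])/K[1,1]*d,d,np.ones_like(d)],-1)@V.T
    P=P[...,:3]; P[d<=0]=np.nan
    return P
E
python3 - <<'E'
from h import *
s=read_state();print({k:np.round(v,3).tolist() for k,v in s.items()},tcp_to_grasp)
ims=[]
for cam in('top','scene'):
    im,d,c=grab(cam,cam+'0');P=cloud(d,c);np.savez(f'{cam}0.npz',im=im,d=d,P=P)
    print(cam,np.array(c['view']).round(3).tolist(),c['K'])
    for l in['hanger_grip','rail','buffer','latch','rotor_cover','balance_cup','bolt0','torque_driver','spare_bushing']:
        for o in outline_of(l,cam)[:2]:
            m=o['region']; q=P[m]; print(cam,l,round(o['p'],2),o['rect'],np.nanmedian(q,0).round(3),np.nanmax(q[:,2]).round(3))
E
```

```text
pics
{'clock': 0.0, 'q': [1.05, 0.314, 0.045, 1.304, 0.0, 1.431], 'joint_vel': [0.0, -0.001, 0.0, -0.0, 0.001, 0.001], 'joint_efforts': [-0.001, -48.063, 29.853, 0.019, -0.0, 0.0], 'position': [0.213, 0.533, 0.23], 'orientation': [[-0.928, 0.372, -0.001], [0.372, 0.928, -0.002], [0.0, -0.002, -1.0]], 'wrist_force': [-0.279, -0.331, 0.33], 'moment': [-0.033, 0.016, 0.081], 'finger_force': 0.0, 'gripper_width': 0.085} 0.0187
top [[0.008, -1.0, -0.003, 0.132], [-0.996, -0.007, -0.089, 0.593], [0.089, 0.004, -0.996, 0.958], [0.0, 0.0, 0.0, 1.0]] [[414.66516329   0.         321.83537227]
 [  0.         414.66516329 202.68786842]
 [  0.           0.           1.        ]]
top hanger_grip 0.84 [214.9, 219.9, 260.9, 248.9] [0.522 0.344 0.04 ] 0.095
top rail 0.78 [345.5, 178.6, 473.7, 238.6] [ 0.569 -0.054  0.011] 0.103
top buffer 0.26 [216.0, 220.5, 262.2, 248.3] [0.521 0.346 0.04 ] 0.095
top latch 0.58 [432.3, 191.2, 461.0, 210.7] [ 0.589 -0.145  0.101] 0.105
top rotor_cover 0.83 [241.4, 102.3, 315.2, 176.4] [0.735 0.24  0.056] 0.091
top balance_cup 0.63 [190.3, 160.7, 216.8, 183.6] [0.658 
[... 493 characters left out ...]
     ]]
scene hanger_grip 0.77 [363.6, 163.7, 402.4, 197.9] [0.525 0.346 0.041] 0.094
scene latch 0.56 [184.3, 239.1, 225.1, 272.0] [ 0.595 -0.151  0.102] 0.106
scene latch 0.4 [173.0, 216.9, 184.1, 242.6] [ 0.4   -0.136  0.018] 0.054
scene rotor_cover 0.87 [376.7, 217.6, 466.3, 288.4] [0.779 0.208 0.05 ] 0.09
scene balance_cup 0.6 [436.2, 182.0, 463.3, 216.9] [0.661 0.407 0.042] 0.064
scene bolt0 0.75 [208.7, 208.1, 222.1, 227.2] [ 0.401 -0.053  0.02 ] 0.052
scene bolt0 0.6 [174.0, 218.0, 184.7, 242.6] [ 0.4   -0.135  0.018] 0.054
scene torque_driver 0.69 [258.4, 181.0, 275.3, 223.8] [0.424 0.068 0.023] 0.028
scene spare_bushing 0.36 [209.0, 203.7, 219.2, 230.2] [ 0.401 -0.052  0.018] 0.052
```

View pics/top0.png

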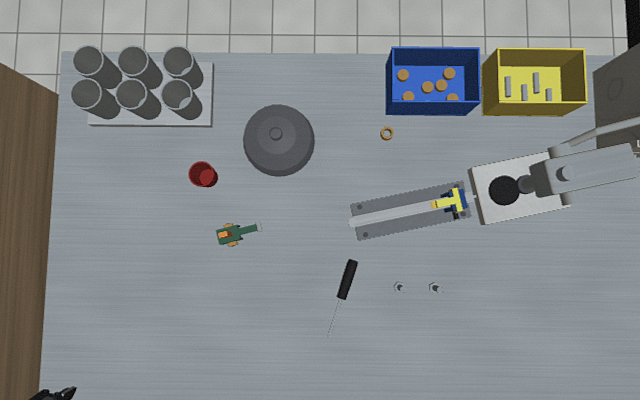

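View pics/scene0.png

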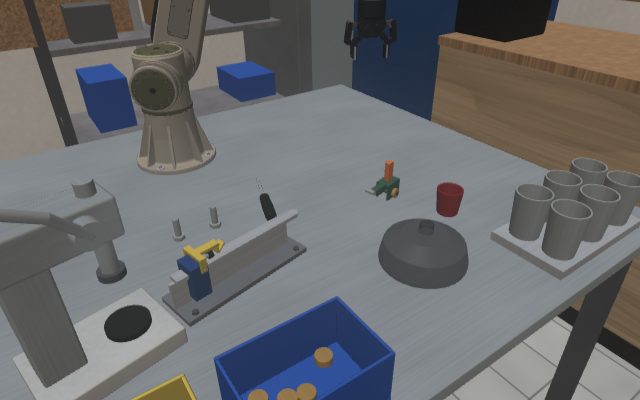

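```bash
python3 - <<'E'
from h import *
def line(q):
    c=q.mean(0);_,_,v=np.linalg.svd(q-c);a=v[0]*np.sign(v[0][1]); return c,a,np.degrees(np.arctan2(-a[0],a[1]))
for cam in('top','scene'):
    z=np.load(cam+'0.npz');P=z['P'];im=z['im'].astype(int)
    x,y,h=P[...,0],P[...,1],P[...,2]
    sat=im.max(-1)-im.min(-1)
    m=(h>.068)&(h<.082)&(x>.48)&(x<.65)&(y>-.13)&(y<.09)&(sat<30)
    q=P[m][:,:2]
    for _ in range(3):
        c,a,an=line(q); n=np.array([-a[1],a[0]]); r=(q-c)@n; q=q[abs(r)<.02]
    t=(q-c)@a; r=(q-c)@n; e=c+a*t.max()
    print(cam,'head',len(q),'c',c.round(4),'ang(rz)',an.round(2),'end',e.round(4),'len',np.ptp(t).round(3),'width',np.percentile(r,[2,98]).round(4),'z',np.median(h[m]).round(4))
    near=(x>.45)&(x<.6)&(y>.24)&(y<.42)
    org=near&(h>.075)&(h<.105); q=P[org]
    print(' fin',len(q),q.mean(0).round(4),q.min(0).round(4),q.max(0).round(4), 'top',P[org&(h>.085)].mean(0).round(4))
    rgb=im
    green=near&(h>.02)&(rgb[...,1]>rgb[...,0]+10)&(rgb[...,1]>rgb[...,2])
    g=P[green]; c2,a2,an2=line(g[:,:2]); print(' green',len(g),c2.round(4),an2.round(2),g.min(0).round(4),g.max(0).round(4))
    ton=near&(h>.03)&(h<.06)&(y<.318); g=P[ton]; print(' tongue',len(g),g.mean(0).round(4),'tip',g[g[:,1]<g[:,1].min()+.012].mean(0).round(4), g[:,1].min().round(4))
    base=(h>.004)&(h<.03)&(x>.45)&(x<.7)&(y>-.2)&(y<.12)
    b=P[base][:,:2].astype(np.float32); print(' base',cv2.minAreaRect(b),)
E
```

```text
top head 912 c [ 0.5646 -0.0187] ang(rz) 12.43 end [0.5433 0.0778] len 0.214 width [-0.0115  0.0116] z 0.0736
 fin 59 [0.5152 0.3552 0.0884] [0.5084 0.3453 0.0756] [0.5219 0.3658 0.0945] top [0.5152 0.3561 0.0897]
 green 373 [0.5194 0.3373] 17.66 [0.4923 0.2878 0.0211] [0.5395 0.3827 0.0469]
 tongue 134 [0.5312 0.2969 0.0424] tip [0.5348 0.2836 0.0459] 0.2775
 base ((0.5697767734527588, -0.0401226282119751), (0.3198659121990204, 0.24346739053726196), 89.00267791748047)
scene head 1030 c [ 0.5715 -0.0329] ang(rz) 13.18 end [0.5462 0.0749] len 0.212 width [-0.0102  0.0148] z 0.0748
 fin 68 [0.5189 0.3509 0.0852] [0.5111 0.3418 0.0752] [0.5256 0.3649 0.0941] top [0.5184 0.352  0.0897]
 green 257 [0.5268 0.3397] 3.65 [0.4993 0.2844 0.0204] [0.5424 0.3824 0.0482]
 tongue 90 [0.5342 0.2919 0.0434] tip [0.5373 0.2792 0.0453] 0.2742
 base ((0.5844354629516602, -0.042949751019477844), (0.12929336726665497, 0.33578991889953613), 31.8250732421875)
```

```bash
python3 -m pendant '[[[0.1,-0.06,0,0,0,-0.0245],[0.1,-0.06,0,0,0,-0.0245],[0.1,-0.06,0,0,0,-0.0245],[0.1,-0.06,0,0,0,-0.0245],[0.1,-0.06,0,0,0,-0.0245],[0.1,-0.06,0,0,0,-0.0245],[0.1,-0.06,0,0,0,-0.0245],[0.1,-0.06,0,0,0,-0.0245],[0.1,-0.06,0,0,0,-0.0245],[0.1,-0.06,0,0,0,-0.0245],[0.1,-0.06,0,0,0,-0.0245],[0.112,-0.06,0,0,0,-0.0245],[0,0,0,0,0,0],[0,0,0,0,0,0],[0,0,0,0,0,0]]]' -1 && python3 - <<'E'
from h import *
im,d,c=grab('wrist','w1');P=cloud(d,c);np.savez('w1.npz',im=im,P=P)
s=read_state();print(s['clock'],s['position'].round(4) if hasattr(s['position'],'round') else s['position'],np.round(s['orientation'],3).tolist(), np.array(c['view']).round(3).tolist())
x,y,h=P[...,0],P[...,1],P[...,2]
near=(x>.45)&(x<.6)&(y>.24)&(y<.42)
f=near&(h>.08)&(h<.11); print('fin top',f.sum(),P[f].mean(0).round(4),cv2.minAreaRect((P[f][:,:2]*1000).astype(np.float32)),np.median(h[f]))
q=P[near&(h>.035)&(h<.06)]
print('deck etc',len(q),q.min(0).round(4),q.max(0).round(4))
t=P[near&(h>.035)&(h<.06)&(y<.30)]; 
if len(t): print('tip',t[t[:,1]<t[:,1].min()+.01].mean(0).round(4))
E
```

```text
clock: 2.5
position: [0.516, 0.3541, 0.2313]
orientation: [[-0.264, 0.964, -0.001], [0.964, 0.264, 0.0], [0.0, -0.001, -1.0]]
wrist_force: [-0.1, -0.0, 0.0]
gripper_width: 0.0853
finger_force: 0.0
2.55 [0.5159 0.3544 0.2314] [[-0.265, 0.964, -0.0], [0.964, 0.265, 0.0], [0.0, -0.0, -1.0]] [[0.964, 0.264, -0.002, -0.591], [0.255, -0.93, 0.263, 0.164], [0.068, -0.255, -0.965, 0.433], [0.0, 0.0, 0.0, 1.0]]
fin top 250 [0.515  0.3564 0.0901] ((515.25244140625, 355.68963623046875), (11.334169387817383, 19.453569412231445), 15.695701599121094) 0.09064979290156083
deck etc 1606 [0.4922 0.277  0.0352] [0.5461 0.3836 0.0595]
tip [0.5326 0.2832 0.0466]
```

View pics/w1.png

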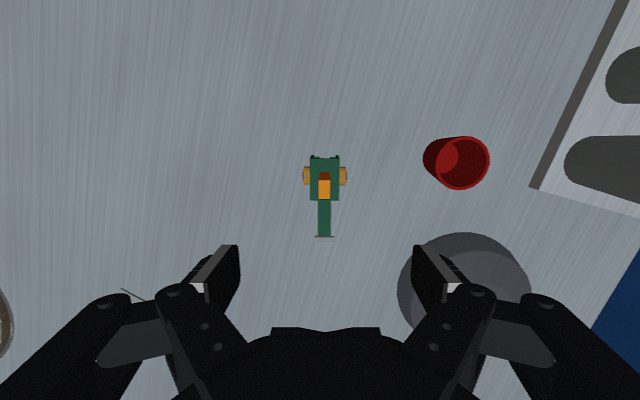

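```bash
python3 -m pendant '[[[-0.004,0.005,-0.06,0,0,0],[0,0,-0.1,0,0,0],[0,0,-0.1,0,0,0],[0,0,-0.1,0,0,0],[0,0,-0.1,0,0,0],[0,0,-0.1,0,0,0],[0,0,-0.08,0,0,0],[0,0,-0.05,0,0,0],[0,0,-0.038,0,0,0],[0,0,0,0,0,0],[0,0,0,0,0,0]]]' -1 && python3 -m pendant '[[[0,0,0,0,0,0],[0,0,0,0,0,0],[0,0,0,0,0,0],[0,0,0,0,0,0],[0,0,0,0,0,0],[0,0,0,0,0,0],[0,0,0,0,0,0],[0,0,0,0,0,0],[0,0,0,0,0,0],[0,0,0,0,0,0]]]' 1 40
```

```text
clock: 3.65
position: [0.516, 0.3555, 0.0501]
orientation: [[-0.264, 0.965, 0.001], [0.965, 0.264, 0.0], [0.0, 0.001, -1.0]]
wrist_force: [0.4, 0.0, 0.6]
gripper_width: 0.0853
finger_force: 0.0
clock: 4.65
position: [0.5157, 0.3551, 0.0494]
orientation: [[-0.263, 0.965, 0.0], [0.965, 0.263, -0.0], [-0.0, 0.0, -1.0]]
wrist_force: [-1.1, -0.7, 2.0]
gripper_width: 0.0117
finger_force: 43.0
```

```bash
python3 -m pendant '[[[0,0,0.04,0,0,0],[0,0,0.1,0,0,0],[0,0,0.12,0,0,0],[0,0,0.12,0,0,0],[0,0,0.12,0,0,0],[0,0,0.12,0,0,0],[0,0,0.1,0,0,0],[0,0,0.08,0,0,0],[0,0,0,0,0,0]]]' 1 40 && python3 -m pendant '[[[0.01,-0.04,0,0,0,-0.001],[0.01,-0.08,0,0,0,-0.001],[0.01,-0.09,0,0,0,-0.001],[0.01,-0.09,0,0,0,-0.001],[0.01,-0.09,0,0,0,-0.001],[0.012,-0.09,0,0,0,-0.001],[0.012,-0.09,0,0,0,-0.001],[0.012,-0.09,0,0,0,-0.001],[0.012,-0.09,0,0,0,-0.001],[0.012,-0.09,0,0,0,-0.001],[0.012,-0.09,0,0,0,-0.001],[0.012,-0.09,0,0,0,-0.001],[0.012,-0.09,0,0,0,-0.001],[0.012,-0.09,0,0,0,-0.001],[0.012,-0.09,0,0,0,-0.001],[0.012,-0.09,0,0,0,0],[0.012,-0.09,0,0,0,0],[0.012,-0.09,0,0,0,0],[0,-0.04,0,0,0,0],[0,0,0,0,0,0]]]' && python3 -m pendant '[[[0,0,0,0,0,0],[0,0,0,0,0,0],[0,0,0,0,0,0]]]' && python3 - <<'E'
from h import *
im,d,c=grab('wrist','w2');P=cloud(d,c);np.savez('w2.npz',im=im,P=P,d=d)
x,y,h=P[...,0],P[...,1],P[...,2]
m=(h>.068)&(h<.082)&(x>.48)&(x<.65)&(y>-.13)&(y<.11)
q=P[m][:,:2]
for _ in range(4):
    c0=q.mean(0);_,_,v=np.linalg.svd(q-c0);a=v[0]*np.sign(v[0][1]);n=np.array([a[1],-a[0]]);r=(q-c0)@n;q=q[abs(r)<.014]
t=(q-c0)@a;r=(q-c0)@n
lo,hi=np.percentile(r,[1,99])
print(len(q),'c',c0,'ang',np.degrees(np.arctan2(-a[0],a[1])),'end',c0+a*t.max(),'width',lo,hi,'t',t.min(),t.max(),'z',np.median(h[m]))
for t0 in np.arange(t.min(),t.max(),.01):
    k=(t>=t0)&(t<t0+.01)
    if k.sum()>10: print((c0+a*(t0+.005)).round(4),r[k].min().round(4),r[k].max().round(4))
b=(h>.003)&(h<.03)&(x>.45)&(x<.7)&(y>-.16)&(y<.12);print('base',cv2.minAreaRect((P[b][:,:2]*1000).astype(np.float32)))
E
```

```text
clock: 5.55
position: [0.517, 0.3558, 0.253]
orientation: [[-0.263, 0.965, 0.005], [0.965, 0.263, 0.003], [0.001, 0.006, -1.0]]
wrist_force: [0.1, 0.6, -1.9]
gripper_width: 0.0116
finger_force: 42.5
clock: 7.55
position: [0.5663, -0.0462, 0.2478]
orientation: [[-0.215, 0.977, -0.003], [0.977, 0.215, 0.001], [0.001, -0.002, -1.0]]
wrist_force: [-0.1, -0.0, -1.9]
gripper_width: 0.0119
finger_force: 42.4
clock: 7.85
position: [0.5671, -0.0439, 0.2493]
orientation: [[-0.219, 0.976, 0.0], [0.976, 0.219, 0.0], [0.0, 0.0, -1.0]]
wrist_force: [0.7, 0.7, -2.3]
gripper_width: 0.0114
finger_force: 42.4
2895 c [0.55775907 0.01128717] ang 12.145667491739015 end [0.54357698 0.07718441] width -0.011400616115855881 0.01184362636633099 t -0.07304282232450367 0.06740606432644256 z 0.07476422659924586
[ 0.5721 -0.0552] -0.0113 0.0115
[ 0.57   -0.0455] -0.0113 0.0114
[ 0.5679 -0.0357] -0.0113 0.0123
[ 0.5658 -0.0259] -0.0113 0.0121
[ 0.5637 -0.0161] -0.0114 0.012
[ 0.5616 -0.0064] -0.0114 0.0118
[0.5595 0.0034] -0.0114 0.0115
[0.5573 0.0132] -0.0114 0.0113
[0.5552 0.023 ] -0.0114 0.012
[0.5531 0.0328] -0.0114 0.012
[0.551  0.0425] -0.0114 0.0117
[0.5489 0.0523] -0.0115 0.0116
[0.5468 0.0621] -0.0115 0.0113
[0.5447 0.0719] -0.0115 0.0112
base ((534.6146850585938, -3.2238388061523438), (141.985107421875, 189.4005126953125), 12.210953712463379)
```

View pics/w2.png

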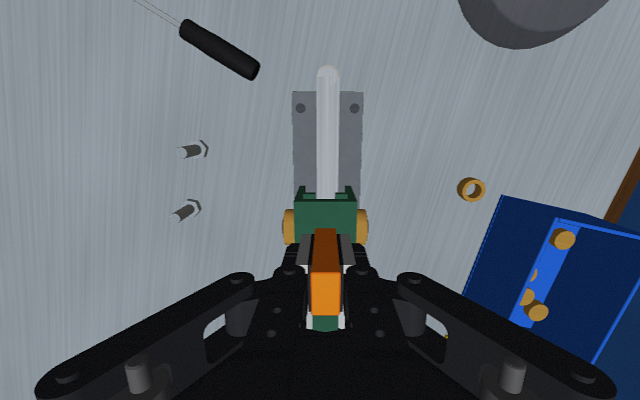

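```bash
python3 - <<'E'
from h import *
z=np.load('w2.npz');P=z['P'];im=z['im'].astype(int)
a=np.radians(12.15);u=np.array([-np.sin(a),np.cos(a)]);n=np.array([np.cos(a),np.sin(a)]);m0=np.array([.54358,.07718])
org=(im[...,0]>im[...,2]+60)&(P[...,2]>.2)
s=P[org];print(s.min(0),s.max(0))
for lo,hi in((.255,.27),(.27,.285),(.285,.30)):
    q=P[org&(P[...,2]>lo)&(P[...,2]<hi)]
    if len(q): l=(q[:,:2]-m0)@n; y=(q[:,:2]-m0)@u; print(lo,len(q),'lat',np.percentile(l,[2,50,98]).round(4),'along',np.percentile(y,[2,50,98]).round(4),q[:,2].max())
p=np.array(read_state()['position']);print('tcp lat',(p[:2]-m0)@n,'along',(p[:2]-m0)@u)
# carrier back-end: green
g=(im[...,1]>im[...,0]+15)&(im[...,1]>im[...,2]+5)&(P[...,2]>.18)
q=P[g];l=(q[:,:2]-m0)@n;print('green lat',np.percentile(l,[1,50,99]).round(4),'z',np.percentile(q[:,2],[1,99]))
t=m0+.05*u; print('target fin 50mm before mouth',t, 'delta/0.25', (t-p[:2])/.25, 'dz to tcp .091', (.091-p[2])/.25,'u',u,'n',n)
E
```

```text
[ 0.53957262 -0.0914802   0.21181093] [ 0.5944995  -0.02647897  0.29280316]
0.255 294 lat [-0.0073 -0.0021  0.0035] along [-0.1137 -0.1132 -0.1127] 0.2699937199377178
0.27 412 lat [-0.0075 -0.0021  0.0034] along [-0.1138 -0.1132 -0.1126] 0.284989880194751
0.285 1455 lat [-0.0076 -0.0019  0.0039] along [-0.1321 -0.121  -0.1129] 0.292803158839249
tcp lat -0.0024655149684319616 along -0.12344536402645175
green lat [-0.0192 -0.0022  0.0147] z [0.20791214 0.24230105]
target fin 50mm before mouth [0.53305641 0.12606   ] delta/0.25 [-0.13638025  0.68031639] dz to tcp .091 -0.6336200203737864 u [-0.21047176  0.97759994] n [0.97759994 0.21047176]
```

```bash
python3 -m pendant '[[[-0.007,0.04,0,0,0,-0.0028],[-0.015,0.08,0,0,0,0],[-0.02,0.1,0,0,0,0],[-0.02,0.1,0,0,0,0],[-0.02,0.1,0,0,0,0],[-0.02,0.1,0,0,0,0],[-0.02,0.08,0,0,0,0],[-0.01,0.05,0,0,0,0],[-0.005,0.03,0,0,0,0],[0,0,0,0,0,0],[0,0,0,0,0,0],[0,0,-0.04,0,0,0],[0,0,-0.08,0,0,0],[0,0,-0.1,0,0,0],[0,0,-0.1,0,0,0],[0,0,-0.1,0,0,0],[0,0,-0.08,0,0,0],[0,0,-0.04,0,0,0],[0,0,0,0,0,0],[0,0,0,0,0,0]]]' && python3 -m pendant '[[[0,0,0,0,0,0],[0,0,0,0,0,0],[0,0,0,0,0,0]]]' && cat >> h.py <<'E'
_a=np.radians(12.15);U=np.array([-np.sin(_a),np.cos(_a)]);N=np.array([np.cos(_a),np.sin(_a)]);M0=np.array([.54358,.07718])
def where():
    s=read_state();p=np.array(s['position']);R=np.array(s['orientation']);f=np.array(s['wrist_force'])
    print('t',round(s['clock'],2),'lat mm',((p[:2]-M0)@N*1e3).round(2),'rail y mm',(150+(p[:2]-M0)@U*1e3).round(2),'tcp z',(p[2]*1e3).round(2),'yaw',np.degrees(np.arctan2(R[1,1],R[0,1])).round(2),'tilt',R[:2,2].round(4),'F n,u,z',(f[:2]@N).round(2),(f[:2]@U).round(2),f[2].round(2),'grip',s['finger_force'])
E
python3 -c "from h import *;where()"
```

```text
clock: 9.9
position: [0.5334, 0.1247, 0.1147]
orientation: [[-0.208, 0.978, 0.001], [0.978, 0.208, 0.0], [-0.0, 0.0, -1.0]]
wrist_force: [0.2, 0.6, -2.1]
gripper_width: 0.0112
finger_force: 42.3
clock: 10.2
position: [0.5336, 0.1252, 0.1152]
orientation: [[-0.209, 0.978, 0.002], [0.978, 0.209, 0.0], [-0.0, 0.002, -1.0]]
wrist_force: [0.3, -0.1, -2.2]
gripper_width: 0.0115
finger_force: 42.3
t 10.2 lat mm 0.3 rail y mm 199.01 tcp z 115.18 yaw 12.06 tilt [0.0017 0.0001] F n,u,z 0.24 -0.11 -2.19 grip 42.28021681308746
```

```bash
python3 -m pendant '[[[-0.002,0,-0.04,0,0,0],[0,0,-0.04,0,0,0],[0,0,-0.021,0,0,0],[0,0,0,0,0,0],[0.0042,-0.0196,0,0,0,0],[0.0042,-0.0196,0,0,0,0],[0.0042,-0.0196,0,0,0,0],[0,0,0,0,0,0],[0,0,0,0,0,0],[0,0,0,0,0,0]]]' && python3 - <<'E'
from h import *
where()
im,d,c=grab('scene');cv2.imwrite('pics/s2.png',cv2.resize(im[140:300,170:400,::-1],None,fx=3,fy=3))
E
```

```text
clock: 11.2
position: [0.5357, 0.1104, 0.0892]
orientation: [[-0.209, 0.978, 0.0], [0.978, 0.209, 0.0], [0.0, 0.0, -1.0]]
wrist_force: [-0.0, 0.2, -2.7]
gripper_width: 0.0116
finger_force: 42.4
t 11.2 lat mm -0.74 rail y mm 184.09 tcp z 89.16 yaw 12.05 tilt [0.0002 0.0001] F n,u,z 0.03 0.19 -2.68 grip 42.43391454219818
```

View pics/s2.png

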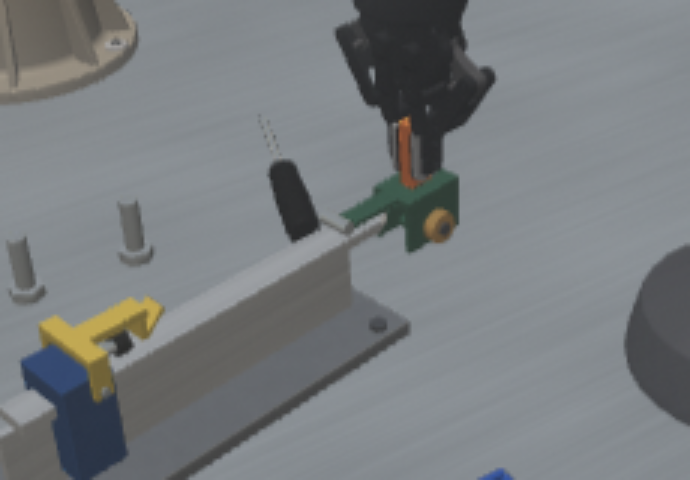

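```bash
python3 -m pendant '[[[0.003,-0.004,0.001,0,0,0],[0.0017,-0.0078,0,0,0,0],[0.0017,-0.0078,0,0,0,0],[0.0008,-0.004,0,0,0,0],[0.0008,-0.004,0,0,0,0],[0.0008,-0.004,0,0,0,0],[0.0008,-0.004,0,0,0,0],[0.0008,-0.004,0,0,0,0],[0,0,0,0,0,0]]]' && python3 -c "from h import *;where()"
```

```text
clock: 12.15
position: [0.5383, 0.1004, 0.0893]
orientation: [[-0.209, 0.978, 0.0], [0.978, 0.209, -0.0], [-0.0, 0.0, -1.0]]
wrist_force: [-0.0, 0.2, -1.9]
gripper_width: 0.0115
finger_force: 42.4
t 12.15 lat mm -0.31 rail y mm 173.79 tcp z 89.32 yaw 12.05 tilt [ 0.0001 -0.    ] F n,u,z 0.02 0.16 -1.86 grip 42.4234002828598
```

```bash
for i in 1 2; do python3 -m pendant '[[[0.0008,-0.004,0,0,0,0],[0.0008,-0.004,0,0,0,0],[0.0009,-0.004,0,0,0,0],[0.0008,-0.004,0,0,0,0],[0.0009,-0.004,0,0,0,0],[0,0,0,0,0,0]]]' >/dev/null && python3 -c "from h import *;where()"; done
```

```text
t 12.75 lat mm -0.33 rail y mm 168.64 tcp z 89.34 yaw 12.04 tilt [ 0.0001 -0.0001] F n,u,z 0.54 0.27 -2.57 grip 42.427042722702026
t 13.35 lat mm -0.36 rail y mm 163.48 tcp z 89.34 yaw 12.04 tilt [ 0.0001 -0.0002] F n,u,z 0.48 0.57 -2.17 grip 42.44267821311951
```

```bash
python3 -m pendant '[[[0.0009,-0.004,0,0,0,0],[0.0017,-0.0078,0,0,0,0],[0.0017,-0.0078,0,0,0,0],[0.0017,-0.0078,0,0,0,0],[0.0017,-0.0078,0,0,0,0],[0.0017,-0.0078,0,0,0,0],[0.0009,-0.004,0,0,0,0],[0,0,0,0,0,0]]]' >/dev/null && python3 -c "from h import *;where()";  python3 -m pendant '[[[0.0009,-0.004,0,0,0,0],[0.0017,-0.0078,0,0,0,0],[0.0017,-0.0078,0,0,0,0],[0.0017,-0.0078,0,0,0,0],[0.0017,-0.0078,0,0,0,0],[0.0017,-0.0078,0,0,0,0],[0.0017,-0.0078,0,0,0,0],[0.0017,-0.0078,0,0,0,0],[0.0009,-0.004,0,0,0,0],[0,0,0,0,0,0]]]' >/dev/null && python3 -c "from h import *;where()"
```

```text
t 14.15 lat mm -0.25 rail y mm 151.34 tcp z 89.36 yaw 12.04 tilt [ 0.0003 -0.0003] F n,u,z -0.32 -0.56 -1.67 grip 42.45899498462677
t 15.15 lat mm -0.23 rail y mm 135.31 tcp z 89.34 yaw 12.04 tilt [ 0.0002 -0.0003] F n,u,z 0.53 0.42 -1.31 grip 42.497872710227966
```

```bash
python3 -m pendant '[[[0.0009,-0.004,0,0,0,0],[0.0017,-0.0078,0,0,0,0],[0.0025,-0.0117,0,0,0,0],[0.0025,-0.0117,0,0,0,0],[0.0025,-0.0117,0,0,0,0],[0.0025,-0.0117,0,0,0,0],[0.0025,-0.0117,0,0,0,0],[0.0025,-0.0117,0,0,0,0],[0.0025,-0.0117,0,0,0,0],[0.0025,-0.0117,0,0,0,0],[0.0025,-0.0117,0,0,0,0],[0.0025,-0.0117,0,0,0,0],[0.0025,-0.0117,0,0,0,0],[0.0017,-0.0078,0,0,0,0],[0.0009,-0.004,0,0,0,0],[0,0,0,0,0,0]]]' >/dev/null && python3 - <<'E'
from h import *
where()
z=np.load('top0.npz');P=z['P'];im=z['im'].astype(int)
q=P[(im[...,0]>130)&(im[...,1]>110)&(im[...,2]<90)&(P[...,0]>.5)&(P[...,0]<.65)&(P[...,1]<0)&(P[...,1]>-.25)]
y=150+1e3*((q[:,:2]-M0)@U); print('latch rail y',np.percentile(y,[1,50,99]),q[:,2].max())
b=P[(im[...,2]>im[...,0]+40)&(P[...,0]>.5)&(P[...,0]<.65)&(P[...,1]<0)&(P[...,1]>-.25)]
print('blue',np.percentile(150+1e3*((b[:,:2]-M0)@U),[1,50,99]))
E
```

```text
t 16.75 lat mm -0.26 rail y mm 96.41 tcp z 89.33 yaw 12.04 tilt [ 0.0002 -0.0004] F n,u,z 0.59 0.63 -0.28 grip 42.671552896499634
latch rail y [-109.94148111  -48.23433351  -35.63695909] 0.1047720643147706
blue [-119.83429333 -108.14791087  -81.85180938]
```

```bash
python3 -m pendant '[[[0.0009,-0.004,0.002,0,0,0],[0.0017,-0.0078,0,0,0,0],[0.0025,-0.0117,0,0,0,0],[0.0025,-0.0117,0,0,0,0],[0.0025,-0.0117,0,0,0,0],[0.0025,-0.0117,0,0,0,0],[0.0025,-0.0117,0,0,0,0],[0.0025,-0.0117,0,0,0,0],[0.0025,-0.0117,0,0,0,0],[0.0025,-0.0117,0,0,0,0],[0.0025,-0.0117,0,0,0,0],[0.0025,-0.0117,0,0,0,0],[0.0025,-0.0117,0,0,0,0],[0.0017,-0.0078,0,0,0,0],[0.0009,-0.004,0,0,0,0],[0,0,0,0,0,0]]]' >/dev/null && python3 -c "from h import *;where()"
```

```text
t 18.35 lat mm -0.31 rail y mm 57.62 tcp z 89.83 yaw 12.05 tilt [0.0001 0.    ] F n,u,z 0.12 -1.01 -1.94 grip 42.46781408786774
```

```bash
for i in 1 2 3; do python3 -m pendant '[[[0.0009,-0.004,0,0,0,0],[0.0008,-0.004,0,0,0,0],[0.0009,-0.004,0,0,0,0],[0.0008,-0.004,0,0,0,0]]]' >/dev/null; python3 -c "from h import *;where()"; done
```

```text
t 18.75 lat mm -0.31 rail y mm 53.62 tcp z 89.83 yaw 12.06 tilt [ 0.0001 -0.    ] F n,u,z -0.26 0.01 -2.21 grip 42.467796206474304
t 19.15 lat mm -0.32 rail y mm 49.5 tcp z 89.82 yaw 12.06 tilt [0.0001 0.    ] F n,u,z 0.83 -0.46 -1.91 grip 42.467265129089355
t 19.55 lat mm -0.34 rail y mm 45.4 tcp z 89.83 yaw 12.06 tilt [ 0.0001 -0.    ] F n,u,z 0.15 0.16 -2.1 grip 42.467637062072754
```

```bash
w(){ python3 -c "from h import *;where()"|cut -c1-160; }
python3 -m pendant '[[[0.0009,-0.004,0,0,0,0],[0.0008,-0.004,0,0,0,0],[0,0,0,0,0,0]]]' >/dev/null; w
python3 -m pendant '[[[0.0009,-0.004,0,0,0,0],[0.0008,-0.004,0,0,0,0],[0,0,0,0,0,0]]]' >/dev/null; w
python3 -m pendant '[[[0.0009,-0.004,0,0,0,0],[0.0008,-0.004,0,0,0,0],[0,0,0,0,0,0]]]' >/dev/null; w
```

```text
t 19.85 lat mm -0.34 rail y mm 43.29 tcp z 89.85 yaw 12.05 tilt [ 0.0002 -0.    ] F n,u,z 0.39 -0.17 -3.23 grip 42.46757984161377
t 20.15 lat mm -0.34 rail y mm 41.26 tcp z 89.83 yaw 12.05 tilt [ 0.0001 -0.0001] F n,u,z 0.69 -0.36 -1.95 grip 42.4673867225647
t 20.45 lat mm -0.36 rail y mm 39.2 tcp z 89.82 yaw 12.05 tilt [ 0.0001 -0.0001] F n,u,z 0.87 0.31 -2.25 grip 42.4678909778595
```

```bash
w(){ python3 -c "from h import *;where()"|cut -c1-160; }
python3 -m pendant '[[[0.0009,-0.004,0,0,0,0],[0.0008,-0.004,0,0,0,0],[0,0,0,0,0,0]]]' >/dev/null; w
python3 -m pendant '[[[0.0009,-0.004,0,0,0,0],[0.0008,-0.004,0,0,0,0],[0,0,0,0,0,0]]]' >/dev/null; w
python3 -m pendant '[[[0.0009,-0.004,0,0,0,0],[0.0008,-0.004,0,0,0,0],[0,0,0,0,0,0]]]' >/dev/null; w
```

```text
t 20.75 lat mm -0.35 rail y mm 37.16 tcp z 89.82 yaw 12.05 tilt [ 0.0001 -0.    ] F n,u,z 0.67 -0.28 -3.87 grip 42.46731340885162
t 21.05 lat mm -0.35 rail y mm 35.12 tcp z 89.81 yaw 12.05 tilt [ 0.0001 -0.    ] F n,u,z 0.48 -1.4 -2.27 grip 42.46771216392517
t 21.35 lat mm -0.39 rail y mm 33.23 tcp z 89.75 yaw 12.05 tilt [0.     0.0002] F n,u,z 0.65 0.24 -3.83 grip 42.40529716014862
```

```bash
w(){ python3 -c "from h import *;where()"|cut -c1-160; }
python3 -m pendant '[[[0.0009,-0.004,0,0,0,0],[0.0008,-0.004,0,0,0,0],[0,0,0,0,0,0]]]' >/dev/null; w
python3 -m pendant '[[[0.0009,-0.004,0,0,0,0],[0.0008,-0.004,0,0,0,0],[0,0,0,0,0,0]]]' >/dev/null; w
```

```text
t 21.65 lat mm -0.75 rail y mm 32.17 tcp z 89.46 yaw 12.09 tilt [-0.001  0.002] F n,u,z 0.05 5.38 -3.89 grip 42.40114510059357
t 21.95 lat mm -0.81 rail y mm 30.27 tcp z 89.49 yaw 12.09 tilt [-0.0011  0.002 ] F n,u,z -1.12 5.56 -3.12 grip 42.404805421829224
```

```bash
w(){ python3 -c "from h import *;where()"|cut -c1-160; }
python3 -m pendant '[[[0.0009,-0.004,0,0,0,0],[0.0008,-0.004,0,0,0,0],[0,0,0,0,0,0]]]' >/dev/null; w
python3 -m pendant '[[[0.0009,-0.004,0,0,0,0],[0.0008,-0.004,0,0,0,0],[0,0,0,0,0,0]]]' >/dev/null; w
```

```text
t 22.25 lat mm -0.89 rail y mm 28.52 tcp z 89.48 yaw 12.11 tilt [-0.0013  0.0025] F n,u,z 0.96 5.61 -3.08 grip 42.41849184036255
t 22.55 lat mm -0.69 rail y mm 24.85 tcp z 89.51 yaw 12.05 tilt [-0.0005 -0.0005] F n,u,z 0.22 1.66 -5.24 grip 42.098713517189026
```

```bash
w(){ python3 -c "from h import *;where()"|cut -c1-160; }
python3 -m pendant '[[[0.0009,-0.004,0,0,0,0],[0,0,0,0,0,0],[0,0,0,0,0,0]]]' >/dev/null; w
python3 -m pendant '[[[0.0009,-0.004,0,0,0,0],[0,0,0,0,0,0],[0,0,0,0,0,0]]]' >/dev/null; w
python3 - <<'E'
from h import *
im,d,c=grab('scene');cv2.imwrite('pics/s3.png',cv2.resize(im[200:300,150:290,::-1],None,fx=5,fy=5,interpolation=cv2.INTER_CUBIC))
E
```

```text
t 22.85 lat mm -0.48 rail y mm 23.63 tcp z 89.75 yaw 12.03 tilt [-0.     -0.0005] F n,u,z -0.58 0.35 -4.54 grip 42.056418657302856
t 23.15 lat mm -0.43 rail y mm 22.81 tcp z 89.81 yaw 12.04 tilt [ 0.0001 -0.0003] F n,u,z -0.21 0.2 -4.9 grip 42.05255448818207
```

View pics/s3.png

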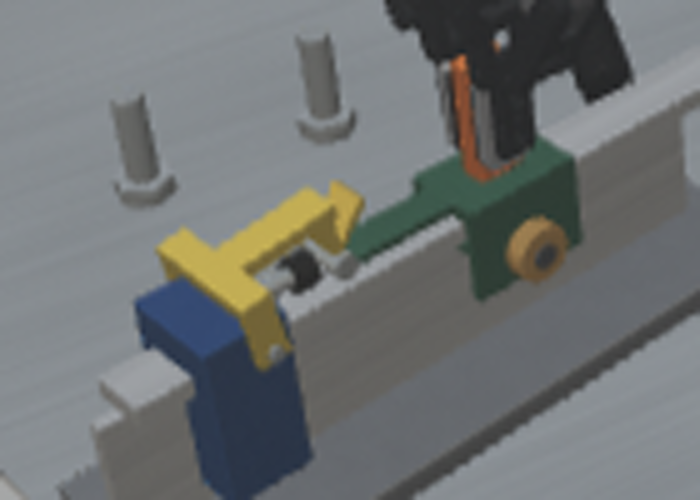

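```bash
w(){ python3 -c "from h import *;where()"|cut -c1-160; }
python3 -m pendant '[[[0.0009,-0.004,0,0,0,0],[0,0,0,0,0,0]]]' >/dev/null; w
python3 -m pendant '[[[0.0009,-0.004,0,0,0,0],[0,0,0,0,0,0]]]' >/dev/null; w
python3 -m pendant '[[[0.0009,-0.004,0,0,0,0],[0,0,0,0,0,0]]]' >/dev/null; w
```

```text
t 23.4 lat mm -0.34 rail y mm 21.96 tcp z 89.84 yaw 12.06 tilt [0.0001 0.0001] F n,u,z -0.25 1.76 -5.15 grip 42.04409837722778
t 23.6 lat mm -0.33 rail y mm 20.82 tcp z 89.81 yaw 12.05 tilt [ 0.0002 -0.0001] F n,u,z -0.12 0.98 -5.37 grip 42.04226732254028
t 23.8 lat mm -0.33 rail y mm 19.65 tcp z 89.82 yaw 12.05 tilt [ 0.0002 -0.0003] F n,u,z 0.37 0.65 -5.99 grip 42.02831447124481
```

```bash
w(){ python3 -c "from h import *;where()"|cut -c1-160; }
python3 -m pendant '[[[0.0009,-0.004,0,0,0,0],[0,0,0,0,0,0]]]' >/dev/null; w
python3 -m pendant '[[[0.0009,-0.004,0,0,0,0],[0,0,0,0,0,0]]]' >/dev/null; w
```

```text
t 24.0 lat mm -0.35 rail y mm 18.97 tcp z 89.84 yaw 12.06 tilt [0.0001 0.0003] F n,u,z 0.26 2.61 -5.33 grip 42.06125020980835
t 24.2 lat mm -0.32 rail y mm 18.0 tcp z 89.86 yaw 12.06 tilt [0.0001 0.0004] F n,u,z -0.2 3.03 -4.23 grip 42.104798555374146
```

```bash
w(){ python3 -c "from h import *;where()"|cut -c1-160; }
python3 -m pendant '[[[0.0009,-0.004,0,0,0,0],[0,0,0,0,0,0]]]' >/dev/null; w
python3 -m pendant '[[[0.0009,-0.004,0,0,0,0],[0,0,0,0,0,0]]]' >/dev/null; w
```

```text
t 24.4 lat mm -0.34 rail y mm 16.96 tcp z 89.83 yaw 12.06 tilt [0.     0.0002] F n,u,z -0.79 2.8 -4.94 grip 42.13130593299866
t 24.6 lat mm -0.35 rail y mm 16.24 tcp z 89.92 yaw 12.07 tilt [-0.      0.0009] F n,u,z 0.25 4.22 -3.17 grip 42.323060631752014
```

```bash
w(){ python3 -c "from h import *;where()"|cut -c1-160; }
python3 -m pendant '[[[0.0009,-0.004,0,0,0,0],[0,0,0,0,0,0]]]' >/dev/null; w
python3 -m pendant '[[[0.0007,-0.003,0,0,0,0],[0,0,0,0,0,0],[0,0,0,0,0,0]]]' >/dev/null; w
python3 - <<'E'
from h import *
im,d,c=grab('scene');cv2.imwrite('pics/s4.png',cv2.resize(im[200:300,150:290,::-1],None,fx=5,fy=5,interpolation=cv2.INTER_CUBIC))
E
```

```text
t 24.8 lat mm -0.37 rail y mm 15.76 tcp z 89.96 yaw 12.09 tilt [-0.0002  0.0019] F n,u,z -0.12 7.36 -3.07 grip 42.33624994754791
t 25.1 lat mm -0.39 rail y mm 15.32 tcp z 89.99 yaw 12.11 tilt [-0.0003  0.0023] F n,u,z -0.8 9.26 -2.22 grip 42.38427221775055
```

View pics/s4.png

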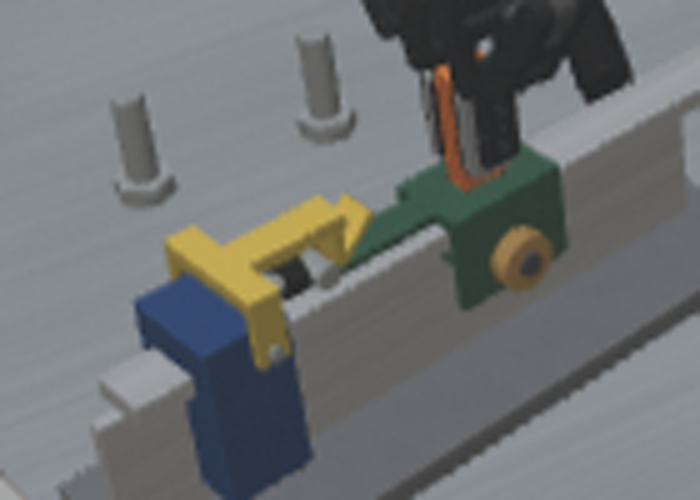

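```bash
w(){ python3 -c "from h import *;where()"|cut -c1-160; }
python3 -m pendant '[[[-0.0009,0.004,0,0,0,0],[0,0,0,0,0,0],[0,0,0,0,0,0]]]' >/dev/null; w
python3 -m pendant '[[[-0.0009,0.004,0,0,0,0],[0,0,0,0,0,0],[0,0,0,0,0,0]]]' >/dev/null; w
python3 -m pendant '[[[-0.0009,0.004,0,0,0,0],[0,0,0,0,0,0],[0,0,0,0,0,0]]]' >/dev/null; w
```

```text
t 25.45 lat mm -0.37 rail y mm 16.02 tcp z 89.96 yaw 12.1 tilt [-0.0002  0.0017] F n,u,z -0.59 6.66 -2.09 grip 42.38326907157898
t 25.75 lat mm -0.33 rail y mm 16.28 tcp z 89.86 yaw 12.07 tilt [0.     0.0004] F n,u,z -0.46 5.01 -3.68 grip 42.218915820121765
t 26.05 lat mm -0.26 rail y mm 16.42 tcp z 89.81 yaw 12.03 tilt [ 0.0003 -0.0011] F n,u,z -0.82 0.2 -5.55 grip 42.04369604587555
```

```bash
w(){ python3 -c "from h import *;where()"|cut -c1-190; }
python3 -m pendant '[[[0,0,-0.004,0,0,0],[0,0,0,0,0,0]]]' >/dev/null; w
python3 -m pendant '[[[0,0,0,0,0,0],[0,0,0,0,0,0],[0,0,0,0,0,0],[0,0,0,0,0,0],[0,0,0,0,0,0],[0,0,0,0,0,0],[0,0,0,0,0,0],[0,0,0,0,0,0]]]' 0 ; w
python3 -m pendant '[[[0,0,0.02,0,0,0],[0,0,0.04,0,0,0],[0,0,0.08,0,0,0],[0,0,0.1,0,0,0],[0,0,0.1,0,0,0],[0,0,0.1,0,0,0],[0,0,0.08,0,0,0],[0,0,0,0,0,0],[0,0,0,0,0,0]]]'
python3 - <<'E'
from h import *
im,d,c=grab('scene');cv2.imwrite('pics/s5.png',cv2.resize(im[180:300,150:290,::-1],None,fx=5,fy=5,interpolation=cv2.INTER_CUBIC))
E
```

```text
t 26.25 lat mm -0.12 rail y mm 16.53 tcp z 89.41 yaw 12.03 tilt [ 0.0009 -0.0011] F n,u,z -1.44 -0.13 -0.44 grip 42.670778632164
clock: 27.05
position: [0.5712, -0.0528, 0.0888]
orientation: [[-0.209, 0.978, 0.0], [0.978, 0.209, 0.0], [-0.0, 0.0, -1.0]]
wrist_force: [0.5, 0.3, -0.2]
gripper_width: 0.0429
finger_force: 0.0
t 27.05 lat mm -0.33 rail y mm 17.1 tcp z 88.8 yaw 12.06 tilt [0.0001 0.    ] F n,u,z 0.56 0.16 -0.18 grip 0.0
clock: 27.95
position: [0.5716, -0.0529, 0.2195]
orientation: [[-0.209, 0.978, 0.002], [0.978, 0.209, -0.0], [-0.001, 0.002, -1.0]]
wrist_force: [0.1, -0.6, 0.0]
gripper_width: 0.0428
finger_force: 0.0
```

View pics/s5.png

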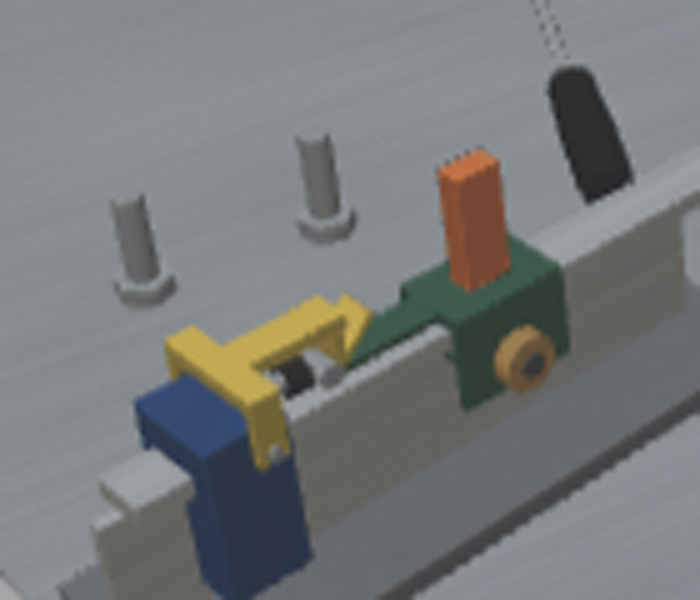

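The picture shows the fin free. The bar sits at about (330,372), held by the hook at (355,345) against the black buffer at (295,375).

```bash
python3 -c "
from rig import *
print(hand_in())"
```

```text
the job is handed in; nothing more can be done
None
```

The hanger is on the rail, held by the latch against the buffer and released; I handed the job in at about 28 s, and the hand-in returned no verdict.

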